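# Clip the snap hook through the transport case's hasp

### The arm

A 6-joint arm with a two-finger parallel gripper is mounted at the origin on the work surface. World frame = base frame: x ahead of the robot, y to its left, z up, the work surface at z = 0. Lengths are in m, angles in rad, forces in N, time in s.
With the tool pointing down it reaches from about 0.275 to 0.85 m from the base axis. Payload 5.2 kg.
Tool frame: the origin (TCP) lies between the finger pads; the fingertips stand 22 mm ahead of it and the grasp point (between the pads) lies 3 mm ahead of it; z points along the fingers, x is the direction in which the jaws open and shut, and the axes are right-handed (so a half turn about z gives the same grasp; the last joint's range is limited). The gripper opens to 85 mm and grips with 20 to 120 N. Pads are 22 mm wide; open, the fingers measure 114 mm over their backs; the gripper's body (76 mm by 85 mm) begins 54 mm behind the grasp point. The pads swing forward as they close: fully open they stand 13 mm farther back than shut.
Start: joints at [-1.531, 0.259, 1.535, -0, 1.348, -0.203], TCP at [0.132, -0.534, 0.253] pointing down, gripper open.
Joint ranges: [-3.14, 3.14], [-0.91, 2.08], [0.19, 2.58], [-1.22, 4.36], [0.22, 2.71], [-3.12, 3.12]. Speed limits (rad/s): [2.57, 2.57, 3.14, 3.14, 3.14, 3.14].

### API

Orientations are given as a 3x3 rotation matrix whose columns are the frame's x, y, z axes.
In Python, from station import arm gives the robot as it stands.
- The arm moves only by the tool play_rows, never from a script. Its argument "rows" is a list of rows, each a list of 5 numbers: the shift along the tool's x, y, z in cm, then the turn about the tool's z in rad, then the finger opening in cm, from 0 to 8.54. A call has exactly 8 rows; each row is the pose to reach, as a shift and turn from the pose measured when the call began, along the tool's axes at that moment; what a row does not reach only later rows make up. A row lasts 1/10 s, in which the tool goes at most 50 mm and 8.59 degrees, less where a joint would pass 70% of its speed; a pose out of reach is approached as far as the arm can. A call with a gripper value outside its range is refused whole. The fingers move at their own pace and stop on an object; "grip_force" is the grip in N (left out, the last holds). Time passes only in rows, so rows that repeat a pose let the fingers close, or fill a call up. It gives the time, the measured TCP pose, the force and the opening at its end, in the units of the state.
- arm.sense(): the state, without advancing time (a new reading comes with each control period).
- arm.snapshot(name): name is "side" or "top" or "wrist"; returns a dict with "img" (384x512x3 uint8, red, green, blue), "mtx" (3x3 intrinsics, pixels), "R" (3x3) and "t" (3): a world point X has camera coordinates R X + t. Camera axes: x right, y down, z forward; pixel columns grow to the right and rows downward; lengths in m; the calibration is good to about 2 mm. The wrist camera is an equidistant fisheye: a pixel r from the principal point sees the ray r / f radians off the axis. A picture is of the moment at which its call begins. There is no depth.
- arm.close_job(): hands the job in, once; it reports no verdict.
Trained networks look in a picture, given as the dict that the camera call returned (one of the last four; its "shot" number tells which), for a name from the list of things; names that differ only in an ending like _2 or _b are one class to them, and where a whole thing is asked for, a point or a joint stands for the part that bears it (a point fixed in the world has none). Each returns a list of dicts, best first, with "score" (0 to 1); they miss things now and then, are a little off and sometimes report something else, mostly with a low value. They report only what shows in the picture. A call takes as long as a camera call.
- arm.outline_of(picture, label): "pixels" (384x512 bool, what is visible of it) and "bbox" ([left, top, right, bottom] in pixels, round what is visible of it).
- arm.pinpoint(picture, label): "centre" ([column, row] in pixels: a listed point, or the origin of a listed thing).
The state is a dict: "t": time; "q": joint angles; "qd": joint speeds; "joint_torque": joint torques, N m; "tool_pos": TCP position; "orientation": TCP orientation; "contact_force": force on the tool from outside, world axes, zero at the start; "torque": the same for the moment, N m; "opening": opening from 0.0 (shut) to 1.0 (fully open).
Only numpy, scipy, OpenCV 4.12 (cv2) and the standard library are available. Lean on these libraries where they do the work, as an engineer would, in place of code of your own. Each camera call takes 0.05 s, during which the arm holds its last target.

### The job

Secure the model's transport case: draw the big snap hook out of the pigeonhole rack by its nose, leave it lying flat on the open table clear of the rack and let go of it. Then take it again by its black grip, push its sprung gate against one leg of the steel eye on the case lid until the gate snaps shut behind the leg, and leave the hook lying flat on the lid, clipped to the eye. Do not disturb the other things.

Things in the scene. Friction and masses are not known exactly. Their poses are not given: they have to be found in the camera images.
- hook: Snap hook: flat steel loop with a black ribbed grip as tail, 154 x 70 x 16 mm, about 0.17 kg. Starts flat on the table, tail inside one of the rack's bays, loop sticking out. Origin: underside, inside the loop; x to the nose, y to the gate side, z up at the start. In its frame (mm): opening x -19 to 45, y -24 to 24, corners cut at the nose; spine bar y -35 to -24; whole hook x -98 to 56.
- hook_nose (a point): Middle of the hook's nose end bar, at half thickness (hook frame 50.5, 0, 8 mm). The bar spans x 45 to 56 and is straight over y -19 to 19; it can be pinched along the hook's x with one finger inside the opening.
- hook_grip (a point): Centre of the hook's black grip, at half thickness (hook frame -68, 0, 8 mm). The grip spans x -98 to -38, is 26 mm wide in y and 16 mm high.
- hook_end (a point): Centre of the tail's end face, the end of the grip (hook frame -98, 0, 8 mm).
- gate (a joint): Sprung gate's angle: 0 shut, grows as pressed inward, to 1.25 rad. Fills the side y 26 to 33 mm of the hook frame, pivot x -8, tip x 34; the fixed nose bill begins at x 36. Shuts by itself (0.5 N at the tip shut, 1.5 N fully in). A leg pushed in at hook x = 24 slips past the tip when its centre is near y = 0; going on to y = -14 is safe (the spine stops it at -20).
- rack: Low fixed plywood rack, 115 deep x 316 wide x 42 mm high: three bays about 97 mm wide, 34 mm high under the roof, no floor. Origin: on the table, middle of the open front; x points into the bays. The hook lies in any one bay, a sanding block and a tin in the others, 40 to 70 mm sticking out in front.
- case: Fixed plywood case, 260 x 260 mm, flat lid 50 mm above the table, bar handle on its -x side. Origin: centre of its underside, z up. Mid-lid stands the eye: a rigid arch of 8 mm round steel bar in the case's y-z plane, legs at y +40 and -40 mm, upright and straight for 30 mm above the lid, closed on top, 45 mm high over all; too wide to drop the hook over it.
- eye_left (a point): Centre of the eye's leg at case y = +40 mm, 8 mm above the lid (58 mm above the table); axes as the case.
- eye_right (a point): Centre of the eye's other leg, at case y = -40 mm, 8 mm above the lid; axes as the case.
- sander: Bystander: sanding block, 115 x 62 x 26 mm, in a bay of the rack. Origin under its centre.
- tin: Bystander: flat metal tin, 112 x 68 x 22 mm, in a bay of the rack. Origin under its centre.
- glue: Bystander: small white glue bottle, 30 mm diameter, 65 mm high, standing on the lid near the corner at case x -95, y -95 mm. Origin under its centre.
- jar_a: Bystander: jar, 52 mm diameter, 60 mm high, on the table to the right. Origin under its centre.
- jar_b: Bystander: jar, 52 mm diameter, 60 mm high, on the table to the right. Origin under its centre.
- tape: Bystander: roll of tape lying flat, 100 mm diameter, 24 mm high, far side of the table. Origin under its centre.
- mug: Bystander: white mug, 80 mm diameter, 90 mm high, far left. Origin under its centre.
- brush: Bystander: brush lying on the table at the left. Origin under its handle.

How it is judged:
On the way, in this order (a step that is already met when the one before it is completed fails the run):
1. the hook lies flat on the table, let go, at rest, its whole length out of the rack (x of hook_end in the frame of rack below -0.003 m and height (world z) of hook_grip below 0.03 m and (angle between hook's own z axis and vertical below 0.25 rad or angle between hook's own z axis and vertical above 2.89 rad) and contact force between the fingers and hook below 0.1 N and linear speed of hook below 0.03 m/s), for 0.2 s.
2. the hook is lifted, held by its black grip (contact force between the fingers and hook above 0.5 N and distance between the grasp point and hook_grip below 0.05 m and height (world z) of hook_grip above 0.035 m), for 0.1 s.
At the end, for the whole second after the job is handed in: One leg of the eye stands inside the hook's loop, behind the gate; the gate is shut (under 0.12 rad); the hook lies flat on the case lid (within 0.25 rad, either face up), at rest and let go (((x of eye_left in the frame of hook between -0.016 and 0.042 m and y of eye_left in the frame of hook between -0.023 and 0.0225 m) or (x of eye_right in the frame of hook between -0.016 and 0.042 m and y of eye_right in the frame of hook between -0.023 and 0.0225 m)) and value of joint gate below 0.12 rad and (angle between hook's own z axis and vertical below 0.25 rad or angle between hook's own z axis and vertical above 2.89 rad) and z of hook in the frame of case between 0.04 and 0.08 m and contact force between the fingers and hook below 0.1 N and linear speed of hook below 0.03 m/s); the robot touches nothing.
It fails at once if another thing is pushed more than 40 mm from its place (distance of any of sander, tin, glue, jar_a, jar_b, tape, mug, brush from where it was at the start of the episode above 0.04 m).
It fails at once if a jar, the glue bottle or the mug is tipped over (angle between any of glue, jar_a, jar_b, mug's own z axis and vertical above 0.6 rad).
It also fails if it takes over 54 s, if anything falls off the work surface, if the arm or the gripper's body presses on something with over 40 N, if the wrist force passes 120 N, or if a joint passes its speed limit or range.

## Working session

There is one attempt and no reset: what is moved stays moved. The work goes in short steps, Python scripts to look and compute and a tool call to move; the robot and the scene stay as the last step left them, time stands still between calls to the robot, and variables do not carry over. Pictures are saved under pics/ and viewed, and the job is handed in when it is done.

Besides the shell and the picture viewer there is one more tool, called after "Request:" as a command line: name --pt "numbers of a row" for each row, then --argument value for the rest. play_rows: Moves the arm, as the interface text tells. Its arguments: {"type":"object","properties":{"rows":{"type":"array","items":{"type":"array","items":{"type":"number"}}},"grip_force":{"type":"number"}},"required":["rows"]}

```bash
mkdir -p pics; ls
python3 - <<'E'
from station import arm
import cv2
s=arm.sense()
print(s['t'],s['tool_pos'],s['orientation'],s['opening'])
for n in ["side","top","wrist"]:
    p=arm.snapshot(n)
    cv2.imwrite(f"pics/{n}0.png",p['img'][:,:,::-1])
    print(n,p['mtx'],p['R'],p['t'])
    for l in ['hook','hook_nose','hook_grip','rack','case','eye_left','eye_right','glue']:
        print(l,[(np_['centre'],round(np_['score'],2)) for np_ in arm.pinpoint(p,l)][:2])
E
```

```text
pics
0.0 [ 0.13222826 -0.53336835  0.25246011] [[ 2.40424001e-01 -9.70667962e-01 -8.53484027e-05]
 [-9.70666238e-01 -2.40423738e-01  1.86536702e-03]
 [-1.83117178e-03 -3.65634189e-04 -9.99998257e-01]] 0.9994040229935015
side [[422.15624081   0.         254.83801859]
 [  0.         422.15624081 192.6228264 ]
 [  0.           0.           1.        ]] [[-0.80015521 -0.59975594 -0.00666692]
 [-0.40056797  0.54261879 -0.73831576]
 [ 0.44642686 -0.58809664 -0.67442227]] [0.46293275 0.29220208 1.06527178]
hook [([300.7, 150.5], 0.72)]
hook_nose [([312.5, 153.6], 0.75)]
hook_grip [([287.0, 142.8], 0.49)]
rack [([283.3, 162.2], 0.62)]
case []
eye_left [([200.8, 256.6], 0.82)]
eye_right [([227.0, 240.7], 0.63), ([311.9, 152.8], 0.44)]
glue [([262.2, 249.3], 0.71)]
top [[408.50376513   0.         256.04674895]
 [  0.         408.50376513 185.88313429]
 [  0.           0.           1.        ]] [[-0.01326057 -0.99981427  0.01398505]
 [-0.98737803  0.01088549 -0.15800673]
 [ 0.15782515 -0.0159038  -0.98733899]] [-0.03530364  0.62180558  1.21775112]
hook [([348.4, 185.0], 0.77)]
hook_nose [([352.1, 198.3], 0.59)]
hook_grip [([198.5, 246.9], 0.37)]
rack [([318.5, 183.8], 0.61)]
case [([171.3, 211.4], 0.69)]
eye_left [([154.9, 212.2], 0.96)]
eye_right [([181.6, 212.8], 0.77)]
glue [([196.1, 247.0], 0.54)]
wrist [[297.31863964   0.         252.03130129]
 [  0.         297.31863964 190.28651567]
 [  0.           0.           1.        ]] [[ 0.24015933 -0.97073241  0.00144689]
 [-0.91888031 -0.22684998  0.32279726]
 [-0.31302153 -0.07885229 -0.94646703]] [-0.54966275 -0.04012339  0.37988284]
hook []
hook_nose []
hook_grip []
rack []
case []
eye_left []
eye_right []
glue []
```

View pics/side0.png

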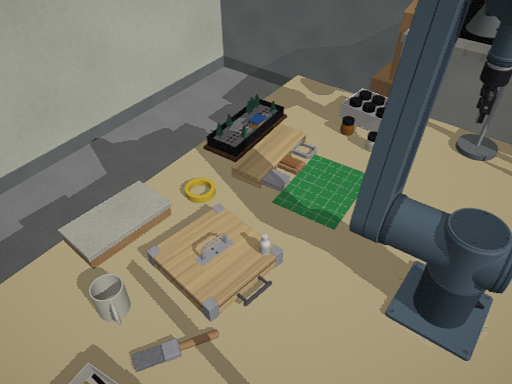

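View pics/top0.png

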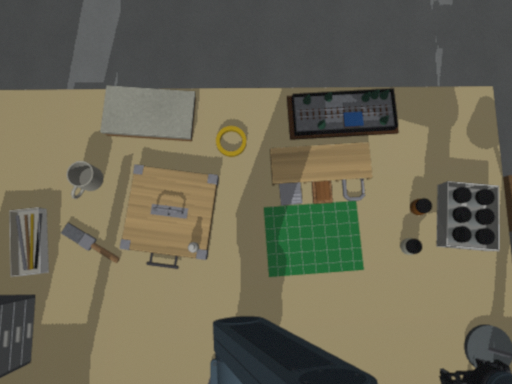

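View pics/wrist0.png

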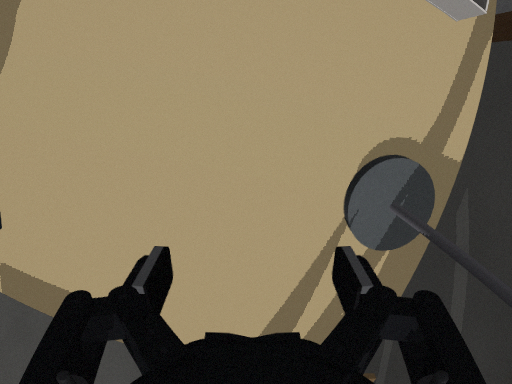

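The top view shows the hook loop sticking out of the rack's right bay, with the nose near (353,199). The eye is mid-lid near (169,211), and the glue bottle is at (194,247).

```bash
cat > h.py <<'E'
import numpy as np, cv2
from station import arm
def ray(p,uv):
    K,R,t=p['mtx'],np.array(p['R']),np.array(p['t'])
    u=(uv[0]-K[0,2])/K[0,0]; v=(uv[1]-K[1,2])/K[1,1]
    if p.get('fish'):
        th=np.hypot(u,v); d=np.array([0,0,1.]) if th<1e-9 else np.array([np.sin(th)*u/th,np.sin(th)*v/th,np.cos(th)])
    else: d=np.array([u,v,1.])
    return -R.T@t, R.T@d
def at(p,uv,z):
    c,d=ray(p,uv); return c+d*(z-c[2])/d[2]
def proj(p,X):
    K,R,t=p['mtx'],np.array(p['R']),np.array(p['t'])
    c=R@np.array(X,float)+t
    if p.get('fish'):
        r=np.hypot(c[0],c[1]); th=np.arctan2(r,c[2]); x=c[:2]/max(r,1e-9)*th
    else: x=c[:2]/c[2]
    return np.array([K[0,0]*x[0]+K[0,2],K[1,1]*x[1]+K[1,2]])
def snap(n):
    p=arm.snapshot(n); p['fish']=(n=='wrist'); return p
def pin(p,l): return [(np.round(a['centre'],1).tolist(),round(a['score'],2)) for a in arm.pinpoint(p,l)][:3]
def tool(s,X):
    "shift in tool axes (cm) from current TCP to X"
    return np.round(100*np.array(s['orientation']).T@(np.array(X)-s['tool_pos']),2)
def save(p,name,box=None,k=1):
    im=p['img'][:,:,::-1]
    if box: l,t,r,b=box; im=im[t:b,l:r]
    cv2.imwrite('pics/'+name,cv2.resize(im,None,fx=k,fy=k,interpolation=cv2.INTER_CUBIC))
E
python3 - <<'E'
from h import *
p=snap('top')
for l,z in [('hook_nose',.008),('hook',0),('rack',0),('eye_left',.058),('eye_right',.058),('case',0),('glue',.05),('tin',0),('sander',0),('jar_a',0)]:
    for c,s in pin(p,l): print(l,c,s,at(p,c,z).round(4))
save(p,'t1.png',(250,80,450,230),4)
save(p,'t1c.png',(110,150,240,280),4)
E
```

```text
hook_nose [351.5, 199.1] 0.51 [ 0.5818 -0.3484  0.008 ]
hook [351.0, 182.6] 0.69 [ 0.6367 -0.3515  0.    ]
hook [180.3, 214.9] 0.57 [0.5385 0.1986 0.    ]
rack [319.9, 182.1] 0.79 [ 0.6394 -0.2506  0.    ]
rack [406.3, 249.7] 0.69 [ 0.4196 -0.5162  0.    ]
rack [181.2, 212.8] 0.64 [0.5451 0.1958 0.    ]
eye_left [152.4, 212.4] 0.71 [0.5419 0.2734 0.058 ]
eye_right [180.7, 214.5] 0.87 [0.5344 0.1875 0.058 ]
eye_right [229.0, 142.0] 0.37 [0.7602 0.0402 0.058 ]
case [167.4, 209.8] 0.6 [0.5552 0.2398 0.    ]
glue [194.8, 247.5] 0.58 [0.4347 0.1448 0.05  ]
sander [93.0, 242.3] 0.65 [0.4556 0.4705 0.    ]
sander [320.8, 185.8] 0.58 [ 0.6272 -0.253   0.    ]
jar_a [416.2, 207.2] 0.65 [ 0.5542 -0.5579  0.    ]
jar_a [406.1, 251.6] 0.59 [ 0.4137 -0.5152  0.    ]
```

View pics/t1.png

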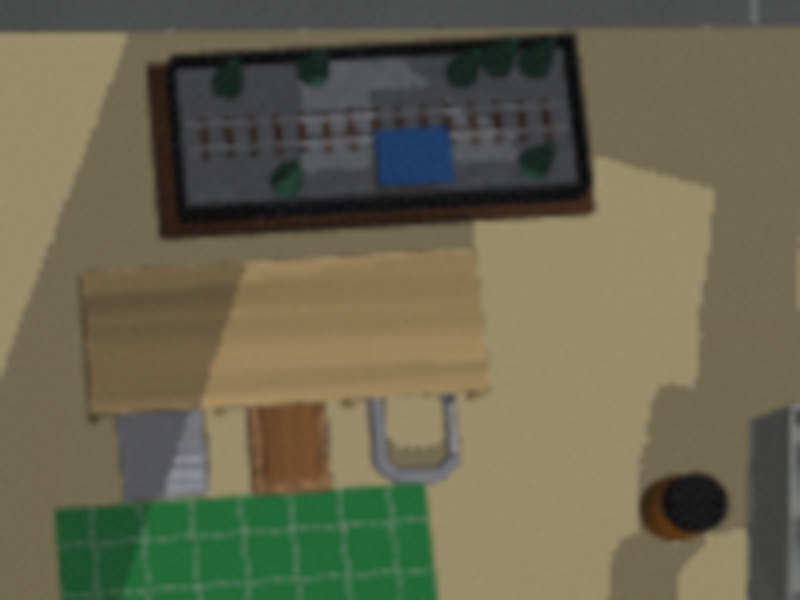

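View pics/t1c.png

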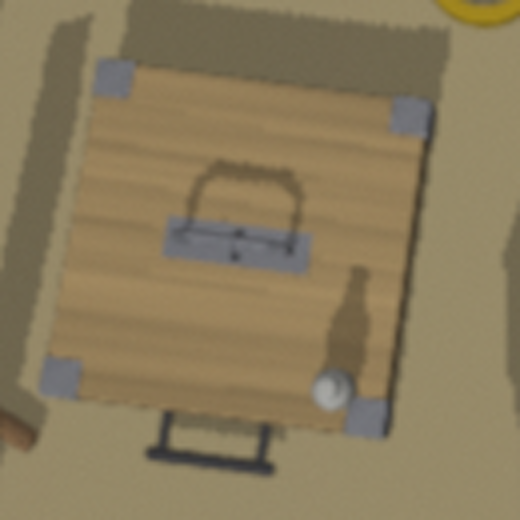

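```bash
cat >> h.py <<'E'
def go(X,yaw):
    s=arm.sense(); R=np.array(s['orientation']); y0=np.arctan2(R[1,0],R[0,0])
    d=(yaw-y0+np.pi)%(2*np.pi)-np.pi
    print('t',round(s['t'],2),'pos',np.round(s['tool_pos'],4),'yaw',round(y0,3),'F',np.round(s['contact_force'],1),'open',round(s['opening']*8.5,2))
    print('shift cm',tool(s,X),'turn',round(-d,3))
E
python3 - <<'E'
from h import *
p=snap('top')
print('nose',at(p,(354.2,198.8),.012))
f=lambda c,z:at(p,(250+c[0]/4,80+c[1]/4),z)[:2].round(4)
print('rack front corners',f((90,415),.042),f((488,388),.042))
print('sides',f((377,400),.016),f((381,450),.016),f((448,400),.016),f((455,450),.016),f((417,482),.016),f((417,470),.016))
go([.56,-.355,.16],0.07)
E
```

```text
nose [ 0.58216626 -0.35610757  0.012     ]
rack front corners [ 0.6287 -0.0945] [ 0.6468 -0.4081]
sides [ 0.6427 -0.3262] [ 0.6022 -0.3275] [ 0.6421 -0.3833] [ 0.6016 -0.3867] [ 0.5762 -0.355 ] [ 0.5858 -0.3554]
t 1.95 pos [ 0.1322 -0.5339  0.2533] yaw -1.328 F [-0.7 -0.1  0.1] open 8.53
shift cm [ -7.08 -45.82   9.33] turn -1.398
```

Request:
play_rows --pt "-1 -5 1 -0.15 8" --pt "-2 -10 2 -0.3 8" --pt "-3 -15 3 -0.45 6" --pt "-4 -20 4 -0.6 4" --pt "-5 -25 5 -0.75 4" --pt "-6 -30 6 -0.9 4" --pt "-6.5 -35 7 -1.05 4" --pt "-7.1 -40 8 -1.2 4"

```text
t: 2.75
tool_pos: [0.4922, -0.3727, 0.1759]
orientation: [[0.993, -0.121, 0.0], [-0.121, -0.993, -0.0], [0.0, 0.0, -1.0]]
contact_force: [0.0, 0.2, 1.0]
opening: 0.47
```

Run:
```python
from h import *
go([.55,-.355,.16],0.05)
```

```text
t 2.75 pos [ 0.4922 -0.3727  0.1759] yaw -0.122 F [0.  0.2 1. ] open 3.99
shift cm [ 5.52 -2.46  1.59] turn -0.172
```

Request:
play_rows --pt "4 -2 1 -0.15 4" --pt "6 -2.4 2 -0.17 4" --pt "6 -2.4 2 -0.17 4" --pt "6 -2.4 2 -0.17 4" --pt "6 -2.4 2 -0.17 4" --pt "6 -2.4 2 -0.17 4" --pt "6 -2.4 2 -0.17 4" --pt "6 -2.4 2 -0.17 4"

```text
t: 3.55
tool_pos: [0.5541, -0.3567, 0.1565]
orientation: [[0.999, 0.047, 0.001], [0.047, -0.999, -0.001], [0.001, 0.001, -1.0]]
contact_force: [0.4, -0.3, -0.7]
opening: 0.468
```

Run:
```python
from h import *
p=snap('wrist'); save(p,'w1.png',None,1.5)
print(pin(p,'hook_nose'),[at(p,c,.008).round(4) for c,s in pin(p,'hook_nose')])
go([.582,-.356,.03],0.05)
import pickle; pickle.dump({k:p[k] for k in('mtx','R','t','fish','img')},open('w1.pkl','wb'))
```

```text
[([280.9, 181.2], 0.95)] [array([ 0.5827, -0.3542,  0.008 ])]
t 3.7 pos [ 0.5544 -0.3564  0.1562] yaw 0.048 F [-0.1  0.1 -0.5] open 3.96
shift cm [ 2.75  0.08 12.62] turn -0.002
```

View pics/w1.png

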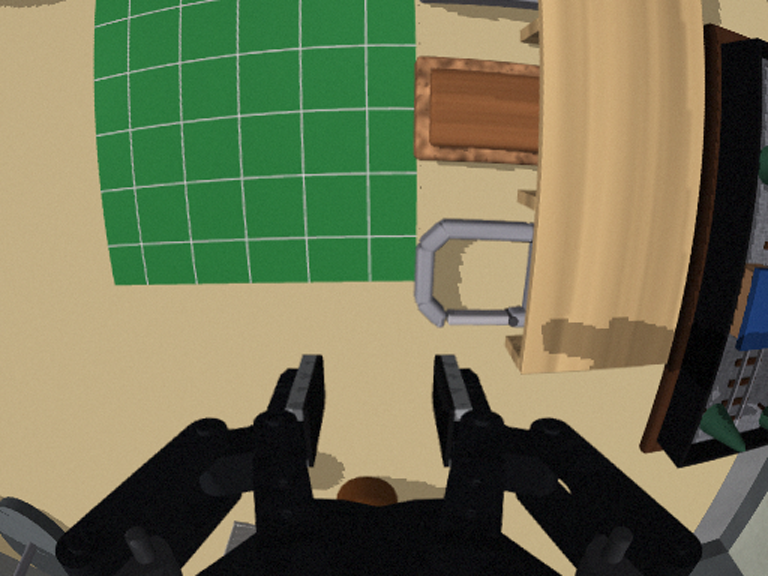

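The wrist view shows the nose bar at display (426,272). The loop is about 60 mm out of the rack, and the gate is on the near (lower) side.

Run:
```python
from h import *
import pickle
p=pickle.load(open('w1.pkl','rb'))
g=lambda u,v,z=.012: at(p,(u/1.5,v/1.5),z).round(4)[:2]
for q in [(427,255),(427,295),(440,230),(530,231),(450,318),(505,318),(427,272)]: print(q,g(*q))
print('rackfront roof',g(540,20,.042),g(524,370,.042), g(540,200,.042))
```

```text
(427, 255) [ 0.5849 -0.342 ]
(427, 295) [ 0.587  -0.3682]
(440, 230) [ 0.5916 -0.3258]
(530, 231) [ 0.6494 -0.3226]
(450, 318) [ 0.6035 -0.3834]
(505, 318) [ 0.6408 -0.3821]
(427, 272) [ 0.5857 -0.3529]
rackfront roof [ 0.6348 -0.1986] [ 0.6492 -0.4046] [ 0.642 -0.299]
```

Request:
play_rows --pt "1.6 -0.1 3 0 4" --pt "3 -0.2 6 0 4" --pt "3 -0.25 9 0 4" --pt "3 -0.25 12 0 4" --pt "3 -0.25 13 0 4" --pt "3 -0.25 13 0 4" --pt "3 -0.25 13 0 4" --pt "3 -0.25 13 0 4"

```text
t: 4.5
tool_pos: [0.5854, -0.3536, 0.0284]
orientation: [[0.999, 0.048, 0.003], [0.048, -0.999, -0.003], [0.003, 0.003, -1.0]]
contact_force: [-0.1, 0.0, -0.5]
opening: 0.466
```

Run:
```python
from h import *
p=snap('wrist'); save(p,'w2.png',None,1.5)
go([.5845,-.354,.026],0.05)
```

```text
t 4.55 pos [ 0.5853 -0.3535  0.0284] yaw 0.048 F [-0.4  0.2 -0.2] open 3.99
shift cm [-0.09  0.05  0.24] turn -0.002
```

View pics/w2.png

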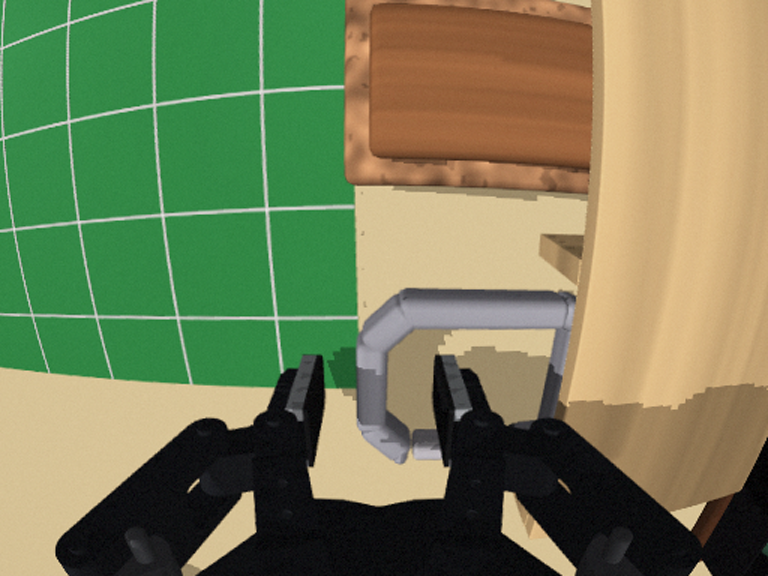

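Request:
play_rows --pt "0 0 0.1 0 2.5" --pt "0 0 0.1 0 1" --pt "0 0 0.1 0 0.6" --pt "0 0 0.1 0 0.6" --pt "0 0 0.1 0 0.6" --pt "0 0 0.1 0 0.6" --pt "0 0 0.1 0 0.6" --pt "0 0 0.1 0 0.6" --grip_force 40

```text
t: 5.35
tool_pos: [0.5858, -0.3542, 0.0287]
orientation: [[0.999, 0.048, 0.005], [0.048, -0.999, -0.004], [0.004, 0.005, -1.0]]
contact_force: [-1.9, 0.1, 6.5]
opening: 0.117
```

Request:
play_rows --pt "-0.5 0 -0.4 0 0.6" --pt "-2.5 0 -0.5 0 0.6" --pt "-5 0 -0.5 0 0.6" --pt "-7.5 0 -0.5 0 0.6" --pt "-10 0 -0.5 0 0.6" --pt "-12 0 -0.5 0 0.6" --pt "-13 0 -0.5 0 0.6" --pt "-13 0 -0.5 0 0.6"

```text
t: 6.15
tool_pos: [0.4547, -0.3602, 0.0331]
orientation: [[0.999, 0.046, 0.004], [0.046, -0.999, -0.004], [0.004, 0.004, -1.0]]
contact_force: [1.5, 0.1, -2.3]
opening: 0.112
```

Run:
```python
from h import *
p=snap('wrist'); save(p,'w3.png',None,1.5)
go([.455,-.354,.026],0.05)
```

```text
t 6.2 pos [ 0.4558 -0.3605  0.0333] yaw 0.047 F [-0.2 -0.3 -2. ] open 0.94
shift cm [-0.05 -0.66  0.73] turn -0.003
```

View pics/w3.png

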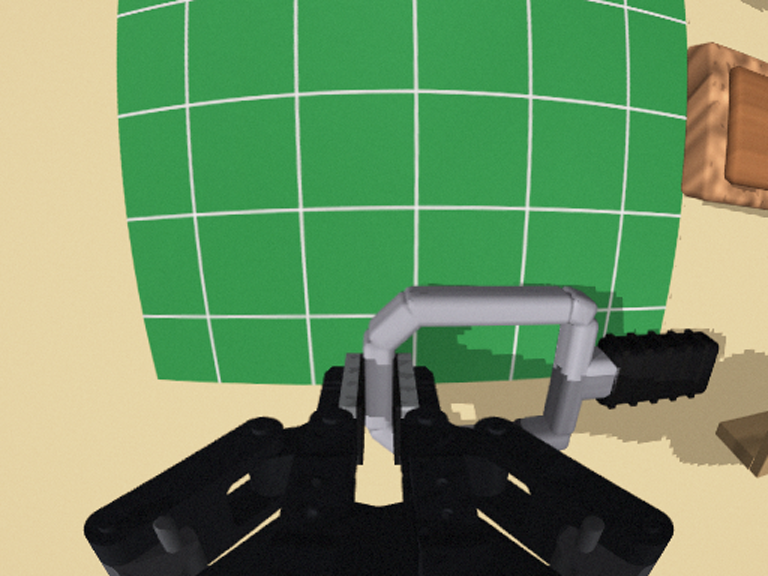

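The wrist view shows the hook drawn clear, with its black grip at (660,365) in front of the rack's divider foot. I'll pull it a bit more, lower it and release.

Request:
play_rows --pt "-1 0 0 0 0.6" --pt "-1.5 0 0.2 0 0.6" --pt "-1.5 0 0.4 0 0.6" --pt "-1.5 0 0.4 0 0.6" --pt "-1.5 0 0.4 0 2" --pt "-1.5 0 0.4 0 3.5" --pt "-1.5 0 0.4 0 4" --pt "-1.5 0 0.4 0 4"

```text
t: 7.0
tool_pos: [0.4411, -0.3614, 0.0294]
orientation: [[0.999, 0.047, 0.005], [0.047, -0.999, -0.005], [0.005, 0.005, -1.0]]
contact_force: [-0.4, -0.1, 0.4]
opening: 0.468
```

Request:
play_rows --pt "0 0 0 0 4" --pt "0 0 -2 0 4" --pt "0 0 -5 0 4.5" --pt "0 0 -8 0 4.5" --pt "1 0 -11 0.15 5" --pt "3 0 -12 0.3 5" --pt "5 0 -12 0.45 5" --pt "5 0 -12 0.45 5"

```text
t: 7.8
tool_pos: [0.4925, -0.3585, 0.1505]
orientation: [[0.919, -0.393, 0.008], [-0.393, -0.919, -0.007], [0.01, 0.003, -1.0]]
contact_force: [-1.0, 0.2, 0.2]
opening: 0.58
```

Run:
```python
from h import *
import pickle
p=snap('wrist'); save(p,'w4.png',None,1.5)
for l in ['hook_nose','hook_grip','hook_end']: print(l,[(c,s,at(p,c,.008).round(4)) for c,s in pin(p,l)])
go([.56,-.36,.03],-1.5)
pickle.dump({k:p[k] for k in('mtx','R','t','fish','img')},open('w4.pkl','wb'))
```

```text
hook_nose [([203.8, 207.1], 0.82, array([ 0.443 , -0.3619,  0.008 ])), ([254.1, 317.0], 0.17, array([ 0.4322, -0.5108,  0.008 ]))]
hook_grip [([316.4, 155.9], 0.55, array([ 0.5595, -0.3573,  0.008 ]))]
hook_end [([344.8, 143.4], 0.79, array([ 0.5889, -0.3564,  0.008 ]))]
t 8.0 pos [ 0.4894 -0.3581  0.149 ] yaw -0.401 F [-0.2 -0.4  0.3] open 4.96
shift cm [ 6.52 -2.6  11.92] turn 1.099
```

View pics/w4.png

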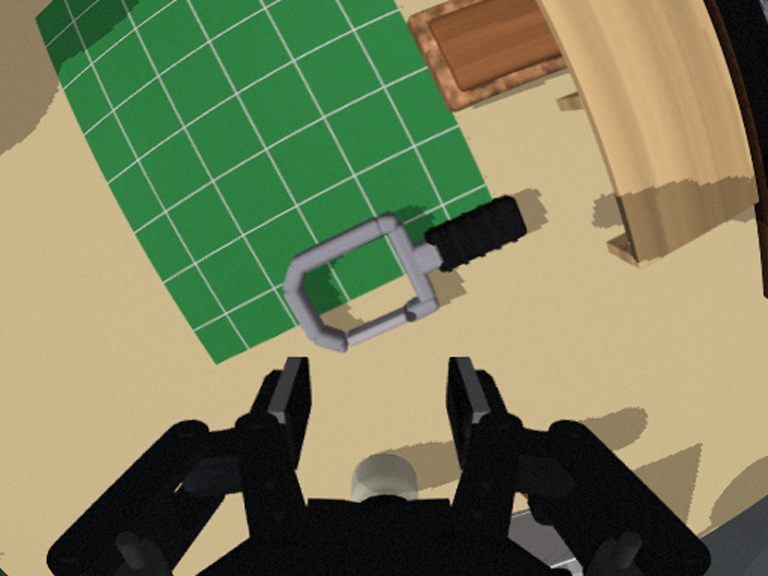

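The hook lies flat on the table, let go: nose (.443,-.362), grip (.559,-.357), tail end about 57 mm clear of the rack front. Next I regrasp it by the grip.

Request:
play_rows --pt "1 -0.5 1 0.15 5" --pt "2 -1 2 0.3 5" --pt "3.5 -1.5 3 0.45 5" --pt "5 -2 3 0.6 5" --pt "6.4 -2.7 3 0.75 5" --pt "6.4 -2.7 3 0.9 5" --pt "6.4 -2.7 4 1.05 5" --pt "6.4 -2.7 5 1.13 5"

```text
t: 8.8
tool_pos: [0.5583, -0.3585, 0.0988]
orientation: [[0.036, -0.999, 0.003], [-0.999, -0.036, -0.004], [0.004, -0.003, -1.0]]
contact_force: [-0.6, -0.8, 1.4]
opening: 0.586
```

Run:
```python
from h import *
p=snap('wrist'); save(p,'w5.png',None,1.5)
for l in ['hook_nose','hook_grip','hook_end']: print(l,[(c,s,at(p,c,.008).round(4)) for c,s in pin(p,l)])
go([.559,-.3576,.028],-1.533)
```

```text
hook_nose [([249.9, 317.7], 0.73, array([ 0.4441, -0.3602,  0.008 ]))]
hook_grip [([248.8, 202.8], 0.67, array([ 0.5609, -0.3555,  0.008 ]))]
hook_end [([249.9, 165.9], 0.91, array([ 0.5898, -0.3553,  0.008 ]))]
t 9.0 pos [ 0.5583 -0.3584  0.0989] yaw -1.528 F [ 0.7  0.4 -0.1] open 5.01
shift cm [-0.1  -0.05  7.09] turn 0.005
```

View pics/w5.png

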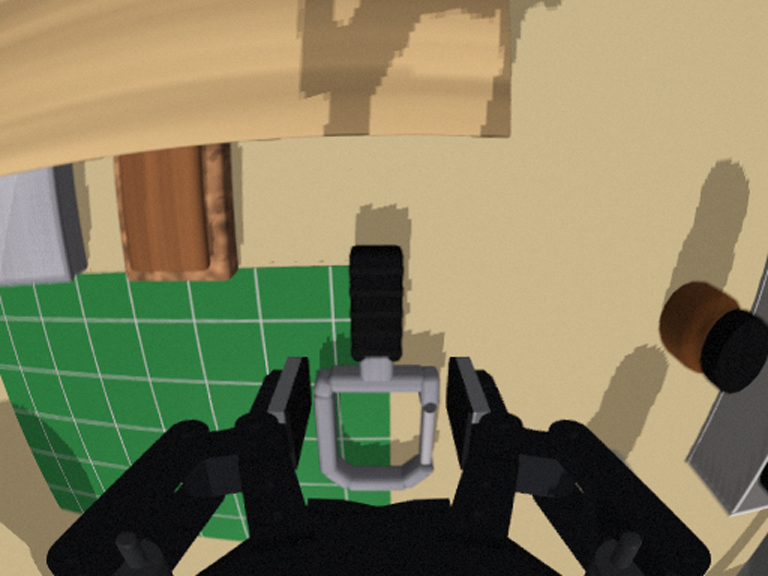

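Request:
play_rows --pt "-0.15 -0.15 3 0 5" --pt "-0.15 -0.15 6 0 5" --pt "-0.15 -0.15 7.1 0 5" --pt "-0.15 -0.15 7.1 0 5" --pt "-0.15 -0.15 7.1 0 3.5" --pt "-0.15 -0.15 7.1 0 2" --pt "-0.15 -0.15 7.1 0 2" --pt "-0.15 -0.15 7.1 0 2" --grip_force 50

```text
t: 9.8
tool_pos: [0.561, -0.358, 0.03]
orientation: [[0.043, -0.999, 0.005], [-0.999, -0.043, -0.005], [0.006, -0.005, -1.0]]
contact_force: [-0.8, -0.9, 6.4]
opening: 0.29
```

Run:
```python
from h import *
p=snap('wrist'); save(p,'w6.png',None,1.5)
go([.5,-.2,.2],-1.533)
```

```text
t 9.85 pos [ 0.5609 -0.358   0.03  ] yaw -1.528 F [ 0.3 -1.   6.9] open 2.42
shift cm [-15.95   5.32 -17.12] turn 0.005
```

View pics/w6.png

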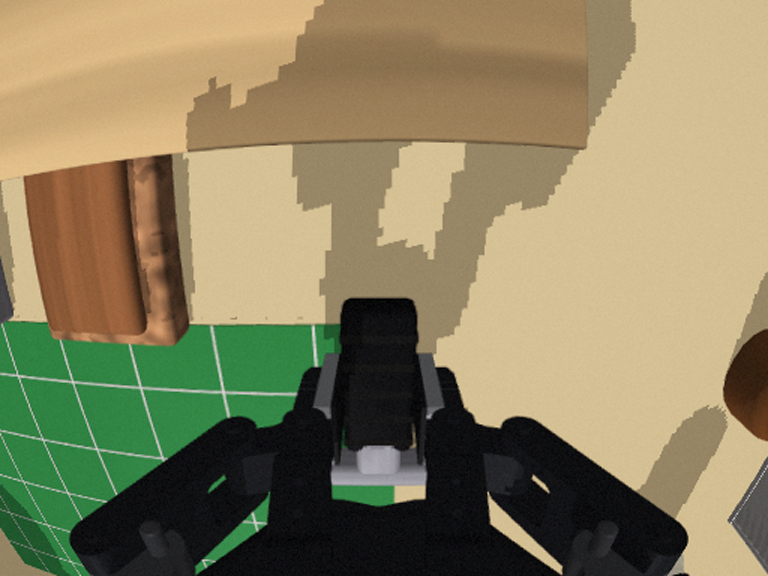

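Request:
play_rows --pt "0 0 -2 0 2" --pt "0 0 -5 0 2" --pt "0 0 -9 0 2" --pt "-2 0.5 -13 -0.1 2" --pt "-5 1 -16 -0.2 2" --pt "-9 2 -18 -0.3 2" --pt "-13 3 -18 -0.4 2" --pt "-17 4 -18 -0.5 2"

```text
t: 10.65
tool_pos: [0.5123, -0.1876, 0.21]
orientation: [[0.52, -0.854, 0.008], [-0.854, -0.52, -0.006], [0.009, -0.003, -1.0]]
contact_force: [0.8, 0.7, -1.3]
opening: 0.284
```

Run:
```python
from h import *
go([.49,.3672,.20],-.087)
```

```text
t 10.65 pos [ 0.5123 -0.1876  0.21  ] yaw -1.024 F [ 0.8  0.7 -1.3] open 2.41
shift cm [-48.56 -26.94   0.63] turn -0.937
```

Request:
play_rows --pt "-4 -2 0 -0.1 2" --pt "-8 -4.5 0 -0.2 2" --pt "-12 -7 0 -0.35 2" --pt "-16 -9 0 -0.5 2" --pt "-20 -11 0 -0.6 2" --pt "-24 -13.5 0 -0.7 2" --pt "-28 -15.5 0 -0.8 2" --pt "-31 -17 0 -0.93 2"

```text
t: 11.45
tool_pos: [0.4955, 0.1683, 0.2079]
orientation: [[0.996, -0.088, 0.008], [-0.088, -0.996, -0.006], [0.008, 0.005, -1.0]]
contact_force: [1.3, -0.2, -2.3]
opening: 0.284
```

Run:
```python
from h import *
go([.49,.3672,.15],-.087)
p=snap('wrist'); save(p,'w7.png',None,1.5)
for l in ['hook_nose','hook_grip','eye_left','eye_right']: print(l,[(c,s,at(p,c,.058).round(4)) for c,s in pin(p,l)])
```

```text
t 11.45 pos [0.4955 0.1683 0.2079] yaw -0.088 F [ 1.3 -0.2 -2.3] open 2.42
shift cm [ -2.34 -19.8    5.67] turn -0.001
hook_nose []
hook_grip [([250.2, 253.2], 0.62, array([0.4889, 0.0896, 0.058 ])), ([191.3, 201.7], 0.27, array([0.4363, 0.1529, 0.058 ]))]
eye_left [([304.1, 74.3], 0.87, array([0.5531, 0.2645, 0.058 ]))]
eye_right [([253.6, 201.2], 0.18, array([0.4975, 0.148 , 0.058 ]))]
```

View pics/w7.png

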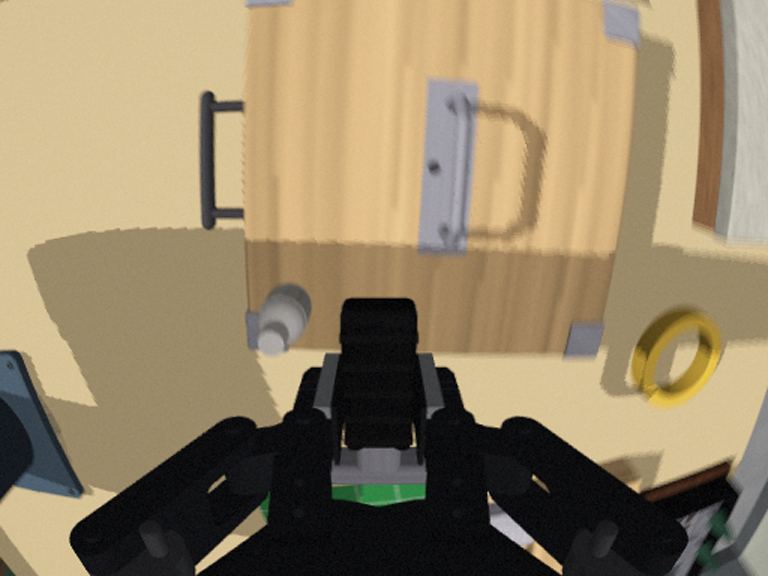

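Run:
```python
from h import *
p=snap('wrist'); save(p,'w8.png',(240,20,370,180),5)
import pickle
pickle.dump({k:p[k] for k in('mtx','R','t','fish','img')},open('w8.pkl','wb'))
for l in ['eye_left','eye_right']: print(l,[(c,s,at(p,c,.058).round(4)) for c,s in pin(p,l)])
go([.49,.3672,.15],-.087)
```

```text
eye_left [([303.7, 71.6], 0.67, array([0.5541, 0.2635, 0.058 ]))]
eye_right [([298.1, 152.9], 0.59, array([0.5438, 0.1888, 0.058 ]))]
t 11.85 pos [0.4966 0.1644 0.2077] yaw -0.096 F [-0.4 -0.6 -2.5] open 2.39
shift cm [ -2.65 -20.16   5.63] turn -0.009
```

View pics/w8.png

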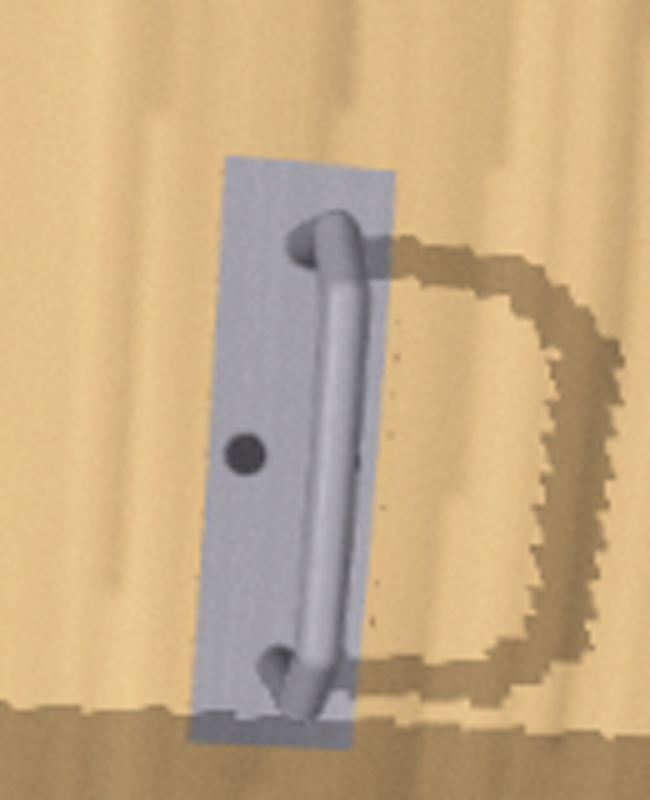

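Run:
```python
from h import *
import pickle
p=pickle.load(open('w8.pkl','rb'))
a=at(p,(301.2,68.8),.05);b=at(p,(295.4,153.4),.05)
print(a,b,np.linalg.norm(a-b),(a-b)[0]/(a-b)[1])
for c in [(226,157),(395,172),(190,742),(350,748)]: print(at(p,(240+c[0]/5,20+c[1]/5),.0505).round(4))
q=snap('top'); save(q,'t2.png',(110,130,260,280),5)
pickle.dump({k:q[k] for k in('mtx','R','t','fish','img')},open('t2.pkl','wb'))
print(proj(q,a),proj(q,b))
```

```text
[0.55346897 0.26666469 0.05      ] [0.54231697 0.18671041 0.05      ] 0.0807282706587809 0.13947963623767948
[0.54   0.2839 0.0505]
[0.5713 0.2797 0.0505]
[0.5245 0.1735 0.0505]
[0.5558 0.1694 0.0505]
[155.32920376 208.83808432] [181.44160288 212.15845671]
```

View pics/t2.png

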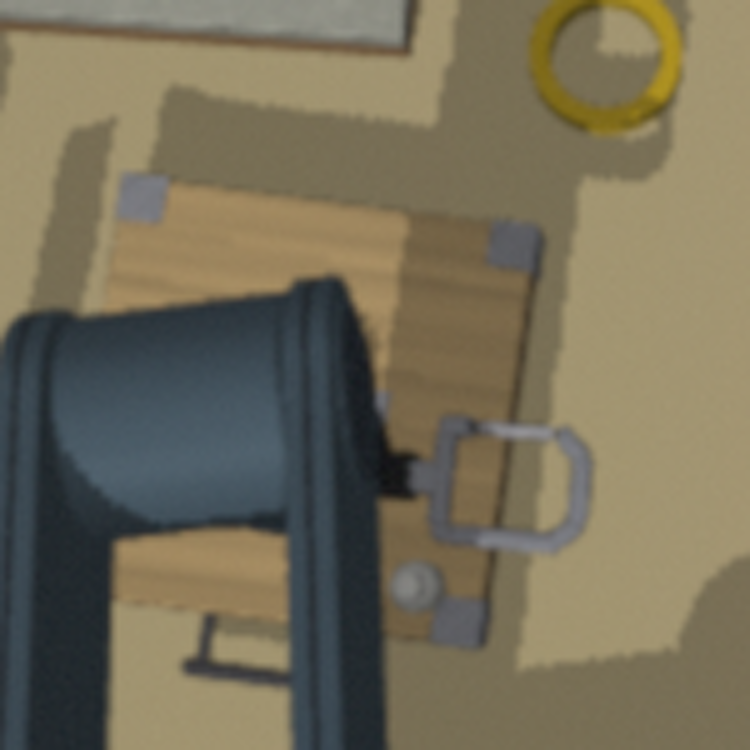

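Run:
```python
from h import *
go([.51,.364,.15],-.137)
```

```text
t 11.9 pos [0.4966 0.1644 0.2077] yaw -0.096 F [-0.1  0.8 -1.5] open 2.4
shift cm [ -0.64 -20.03   5.65] turn 0.041
```

Request:
play_rows --pt "-0.6 -4 0 0.04 2" --pt "-0.6 -8 1 0.04 2" --pt "-0.6 -12 2 0.04 2" --pt "-0.6 -16 3 0.04 2" --pt "-0.6 -20 4 0.04 2" --pt "-0.6 -20 5.6 0.04 2" --pt "-0.6 -20 5.6 0.04 2" --pt "-0.6 -20 5.6 0.04 2"

```text
t: 12.7
tool_pos: [0.5104, 0.3625, 0.1501]
orientation: [[0.991, -0.137, 0.006], [-0.137, -0.991, -0.008], [0.007, 0.007, -1.0]]
contact_force: [-0.0, 0.2, -1.9]
opening: 0.285
```

Run:
```python
from h import *
import pickle
for n in ('top','side'):
    q=snap(n); save(q,n+'3.png',(110,130,260,280) if n=='top' else (130,180,330,330),4)
    pickle.dump({k:q[k] for k in('mtx','R','t','fish','img')},open(n+'3.pkl','wb'))
    s=arm.sense(); R=np.array(s['orientation']); T=np.array(s['tool_pos'])
    hk=lambda x,y,z: T+R[:,0]*y/1e3+R[:,1]*(x+67)/1e3+R[:,2]*(.022-z/1e3)
    for nm in ['hook_nose','eye_left','eye_right']: print(n,nm,pin(q,nm))
    print('pred nose',proj(q,hk(50.5,0,8)),'legs',proj(q,[.552,.2665,.058]))
go([.51,.364,.085],-.137)
```

```text
top hook_nose [([153.1, 228.3], 0.83), ([195.9, 247.9], 0.31)]
top eye_left [([154.7, 213.1], 0.6)]
top eye_right [([180.6, 214.1], 0.65)]
pred nose [154.99182877 226.22484701] legs [154.76806431 209.04878415]
side hook_nose [([223.6, 243.0], 0.97)]
side eye_left [([201.7, 256.2], 0.91)]
side eye_right [([228.6, 240.7], 0.87), ([263.2, 250.3], 0.34), ([282.7, 160.7], 0.27)]
pred nose [221.83715125 243.24193547] legs [202.26042272 258.02549177]
t 13.1 pos [0.5106 0.3633 0.1511] yaw -0.137 F [ 0.1 -0.6 -2.6] open 2.41
shift cm [-0.13 -0.09  6.61] turn -0.0
```

View pics/top3.png

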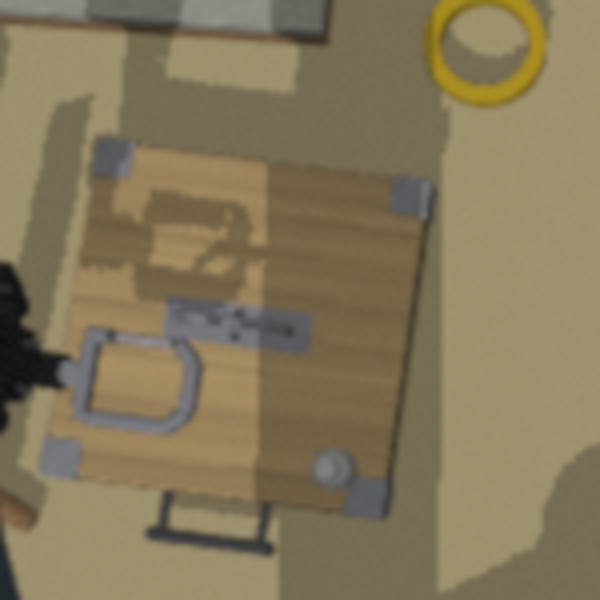

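View pics/side3.png

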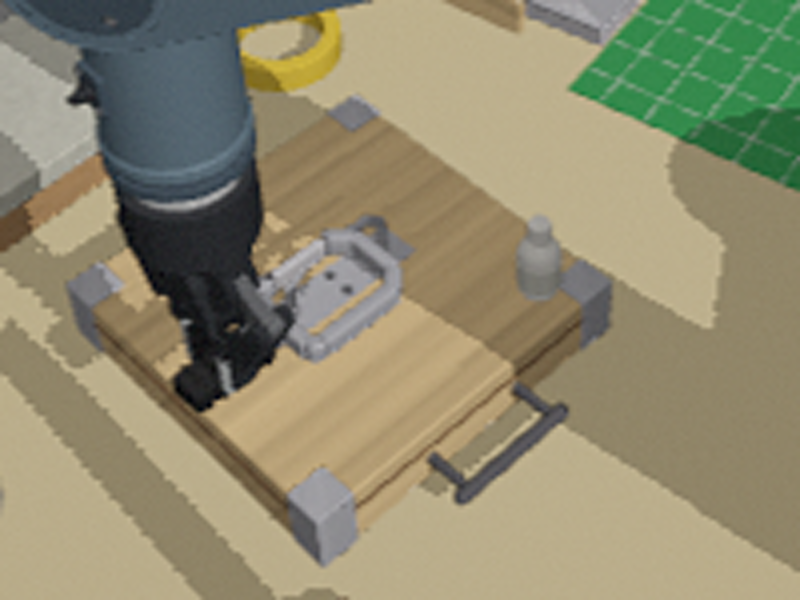

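Run:
```python
from h import *
import pickle
for n,b in (('top',(120,190,190,250)),('side',(185,225,245,280))):
    p=pickle.load(open(n+'3.pkl','rb')); save(p,n+'3z.png',b,10)
```

```text
(no output)
```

View pics/top3z.png

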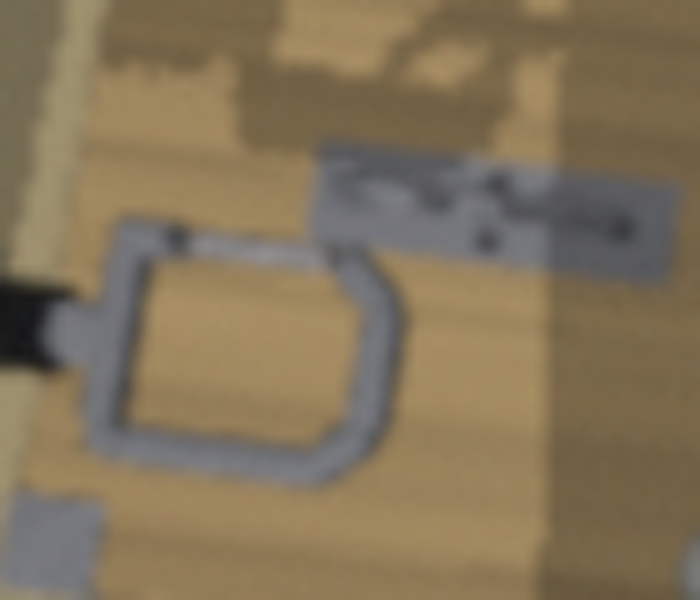

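View pics/side3z.png

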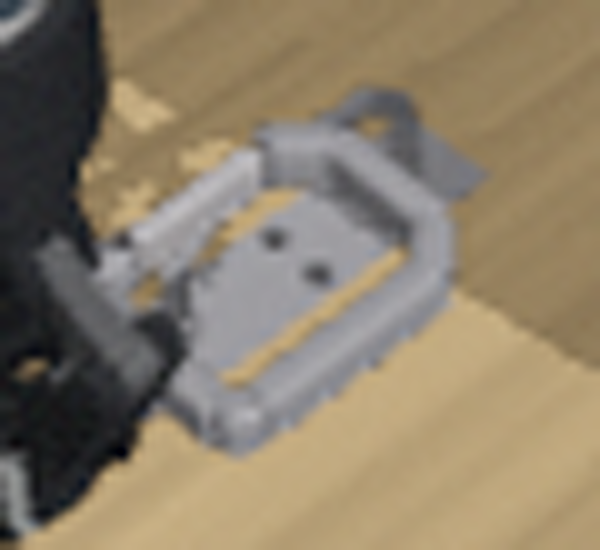

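Run:
```python
from h import *
import pickle
P=[pickle.load(open(n+'3.pkl','rb')) for n in('top','side')]
def tri(a,b):
    A=[];r=[]
    for p,uv in zip(P,(a,b)):
        c,d=ray(p,uv); d=d/np.linalg.norm(d); M=np.eye(3)-np.outer(d,d); A.append(M); r.append(M@c)
    X=np.linalg.lstsq(np.vstack(A),np.hstack(r),rcond=None)[0]
    print(X.round(4),[ (proj(p,X)-uv).round(1) for p,uv in zip(P,(a,b))]); return X
n=tri((158,224.5),(223.2,243.5))
c=tri((130.5,234),(208,265.5))  # tail/spine corner
f=tri((155.2,207.8),(202,257.5))
s=arm.sense(); R=np.array(s['orientation']); T=np.array(s['tool_pos'])
hk=lambda x,y,z: T+R[:,0]*y/1e3+R[:,1]*(x+67)/1e3+R[:,2]*(.022-z/1e3)
print(hk(50.5,0,16),hk(-25,-30,16))
for p in P: print(proj(p,hk(50.5,0,16)),proj(p,hk(-25,-30,16)),proj(p,hk(-25,30,16)),proj(p,[.5535,.2667,.05]),proj(p,[.5423,.1867,.05]))
```

```text
[0.4992 0.2392 0.1278] [array([0.2, 0.4]), array([-0.5, -0.1])]
[0.4759 0.3164 0.1356] [array([-0.5, -0.7]), array([1. , 0.2])]
[0.5553 0.2652 0.0566] [array([0.1, 0.2]), array([-0.3, -0.1])]
[0.49459151 0.2469045  0.14568599] [0.47519154 0.32579342 0.14503149]
[154.03718546 226.13604455] [125.64301457 233.44635742] [129.28305811 212.22845332] [155.3178937  208.82812822] [181.44492425 212.16394465]
[221.68830305 241.41244227] [206.27392345 265.92685725] [190.08302738 251.82380268] [202.06243057 259.71621858] [224.62341234 243.17390795]
```

The side and top pictures show the hook over the left part of the lid with its gate facing the eye. The nose sags slightly. By triangulation it sits about 7 mm nearer the eye along hook x than dead reckoning predicts. I'll lower it and re-measure.

Request:
play_rows --pt "-0.3 -0.4 1.5 0 2" --pt "-0.3 -0.4 3 0 2" --pt "-0.3 -0.4 4 0 2" --pt "-0.3 -0.4 5 0 2" --pt "-0.3 -0.4 5.6 0 2" --pt "-0.3 -0.4 6.1 0 2" --pt "-0.3 -0.4 6.5 0 2" --pt "-0.3 -0.4 6.5 0 2"

```text
t: 13.9
tool_pos: [0.5086, 0.3672, 0.0857]
orientation: [[0.991, -0.137, 0.008], [-0.137, -0.991, -0.006], [0.009, 0.005, -1.0]]
contact_force: [-0.3, -0.3, -3.4]
opening: 0.285
```

Run:
```python
from h import *
import pickle
for n,b in (('top',(120,190,190,250)),('side',(185,225,245,280))):
    q=snap(n); save(q,n+'4z.png',b,10)
    pickle.dump({k:q[k] for k in('mtx','R','t','fish','img')},open(n+'4.pkl','wb'))
    print(n,pin(q,'hook_nose'))
go([.51,.364,.08],-.137)
```

```text
top [([156.9, 226.0], 0.87)]
side [([224.4, 261.2], 0.97)]
t 14.1 pos [0.5091 0.3674 0.0865] yaw -0.137 F [-0.1  0.3 -1.5] open 2.41
shift cm [0.13 0.33 0.66] turn -0.0
```

View pics/top4z.png

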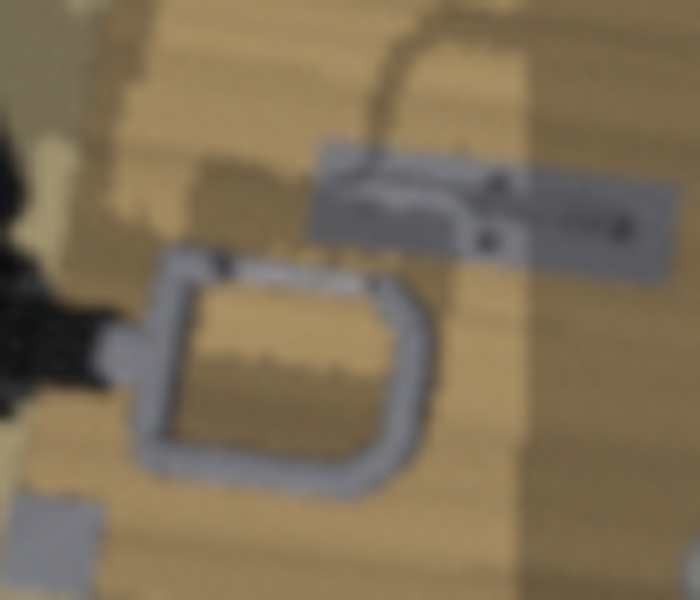

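View pics/side4z.png

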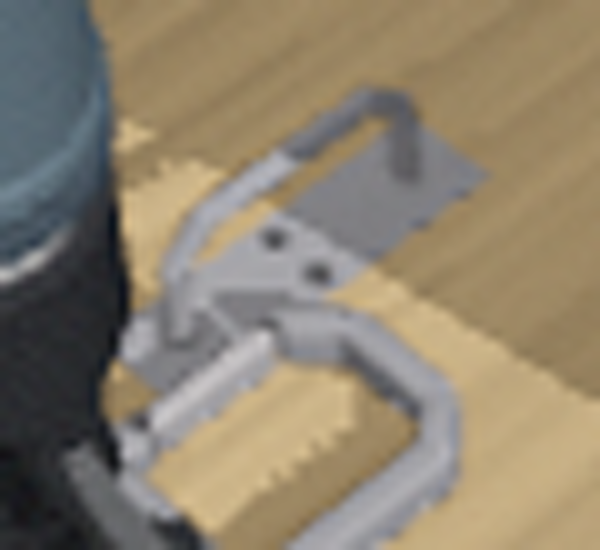

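Run:
```python
from h import *
import pickle
P=[pickle.load(open(n+'4.pkl','rb')) for n in('top','side')]
def tri(a,b):
    A=[];r=[]
    for p,uv in zip(P,(a,b)):
        c,d=ray(p,uv); d=d/np.linalg.norm(d); M=np.eye(3)-np.outer(d,d); A.append(M); r.append(M@c)
    X=np.linalg.lstsq(np.vstack(A),np.hstack(r),rcond=None)[0]
    print(X.round(4),[ (proj(p,X)-uv).round(1) for p,uv in zip(P,(a,b))]); return X
tx=np.array([.9906,-.1366]);ty=np.array([-.1366,-.9906])
n=tri((161,226.8),(224.8,261))
t=tri((156.0,218.6),(211.6,259))   # gate tip end
pv=tri((142.2,216.8),(198.8,268))
for L in ([.5535,.2667],[.5553,.2652]):
    d=np.array(L)-n[:2]; print('leg hook x,y via nose',50.5+1e3*d@ty,1e3*d@tx)
    d=np.array(L)-t[:2]; print('via tip',35+1e3*d@ty,29.5+1e3*d@tx)
    d=np.array(L)-pv[:2]; print('via pivot',-8+1e3*d@ty,29.5+1e3*d@tx)
```

```text
[0.4957 0.2436 0.0652] [array([0.4, 0.6]), array([-0.8, -0.1])]
[0.5227 0.26   0.069 ] [array([-0.2, -0.2]), array([0.3, 0.1])]
[0.5289 0.3016 0.0697] [array([-0.3, -0.4]), array([0.5, 0.1])]
leg hook x,y via nose 19.753365378197014 54.10879905873186
via tip 24.169538206877647 59.087165178370135
via pivot 23.221825926734454 58.59653296545541
leg hook x,y via nose 20.99338537819701 56.09677905873189
via tip 25.409558206877644 61.075145178370164
via pivot 24.461845926734448 60.58451296545543
```

Request:
play_rows --pt "1 -0.1 0.2 0 2" --pt "2 -0.1 0.2 0 2" --pt "3 -0.1 0.2 0 2" --pt "4 -0.1 0.2 0 2" --pt "5 -0.1 0.2 0 2" --pt "6 -0.1 0.2 0 2" --pt "7 -0.1 0.2 0 2" --pt "7 -0.1 0.2 0 2"

```text
t: 14.9
tool_pos: [0.5806, 0.3584, 0.0853]
orientation: [[0.99, -0.138, 0.011], [-0.137, -0.99, -0.006], [0.012, 0.004, -1.0]]
contact_force: [1.2, -1.5, -1.9]
opening: 0.28
```

Run:
```python
from h import *
import pickle
for n,b in (('top',(120,180,190,240)),('side',(185,215,245,270))):
    q=snap(n); save(q,n+'5z.png',b,10)
    pickle.dump({k:q[k] for k in('mtx','R','t','fish','img')},open(n+'5.pkl','wb'))
go([.51,.364,.08],-.137)
```

```text
t 15.0 pos [0.5787 0.3587 0.085 ] yaw -0.137 F [-0.3  0.6 -1.9] open 2.41
shift cm [-6.88  0.41  0.44] turn -0.0
```

View pics/top5z.png

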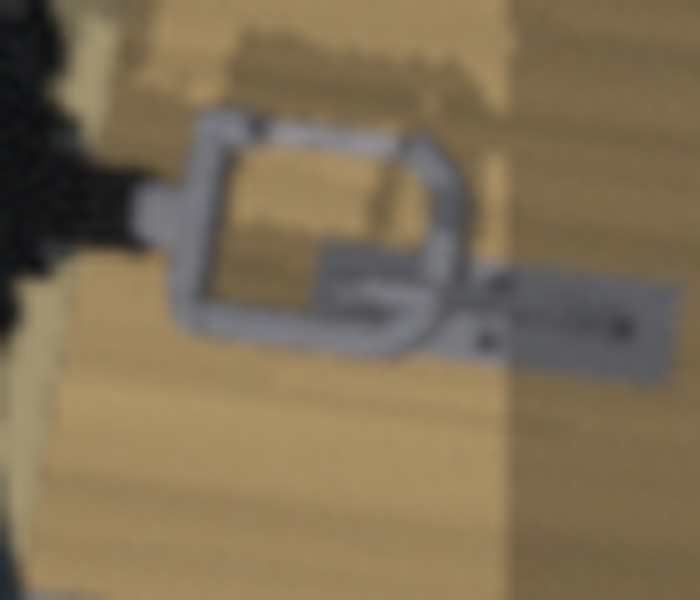

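View pics/side5z.png

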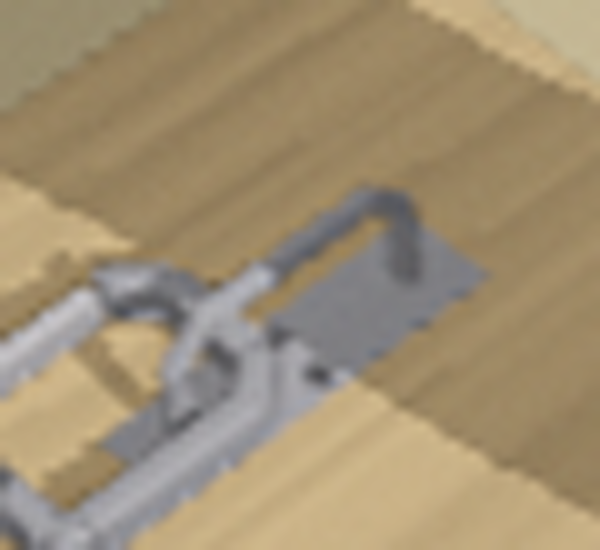

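Both views show the left leg inside the loop behind the straight, shut gate. I'll back off slightly, lower and release.

Request:
play_rows --pt "-0.4 0 0.2 0 2" --pt "-0.7 0 0.4 0 2" --pt "-0.7 0 0.5 0 2" --pt "-0.7 0 0.5 0 2" --pt "-0.7 0 0.5 0 2.4" --pt "-0.7 0 0.5 0 3" --pt "-0.7 0 0.5 0 4" --pt "-0.7 0 0.5 0 4.5"

```text
t: 15.8
tool_pos: [0.5722, 0.3596, 0.0802]
orientation: [[0.991, -0.137, 0.01], [-0.137, -0.991, -0.006], [0.01, 0.004, -1.0]]
contact_force: [-1.0, 0.3, 0.5]
opening: 0.526
```

Request:
play_rows --pt "0 0 0 0 4.5" --pt "0 0 -1 0 4.5" --pt "0 0 -3 0 4.5" --pt "0 0 -6 0 4.5" --pt "0 -2 -10 0 4.5" --pt "0 -5 -12 0 4.5" --pt "0 -8 -12 0 4.5" --pt "0 -8 -12 0 4.5"

```text
t: 16.6
tool_pos: [0.5821, 0.4432, 0.2018]
orientation: [[0.991, -0.134, 0.013], [-0.134, -0.991, -0.002], [0.013, 0.001, -1.0]]
contact_force: [0.5, 0.8, -0.7]
opening: 0.527
```

Run:
```python
from h import *
import pickle
for n,b in (('top',(110,180,190,240)),('side',(155,215,235,290))):
    q=snap(n); save(q,n+'6z.png',b,8)
    pickle.dump({k:q[k] for k in('mtx','R','t','fish','img')},open(n+'6.pkl','wb'))
    print(n,pin(q,'hook_nose'))
save(q,'side6.png',None,1.5)
go([.51,.364,.08],-.137)
```

```text
top [([164.2, 207.5], 0.69)]
side [([208.7, 251.7], 0.68), ([262.9, 249.4], 0.41)]
t 16.8 pos [0.5817 0.4385 0.1995] yaw -0.138 F [ 0.3 -0.4  1. ] open 4.5
shift cm [-6.19  8.3  11.94] turn -0.001
```

View pics/top6z.png

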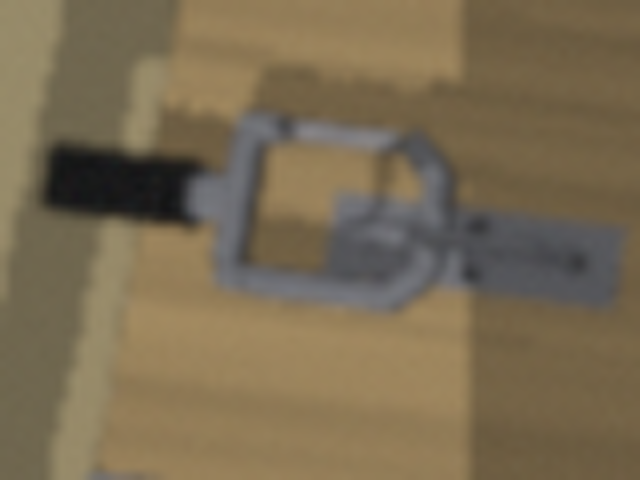

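View pics/side6z.png

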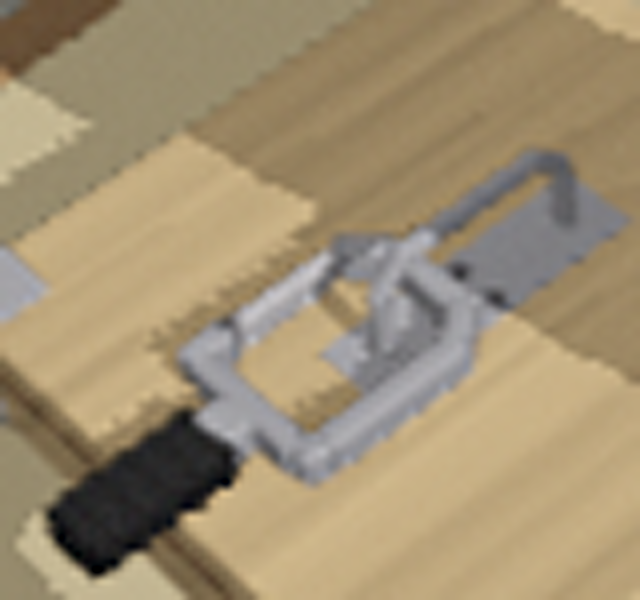

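View pics/side6.png

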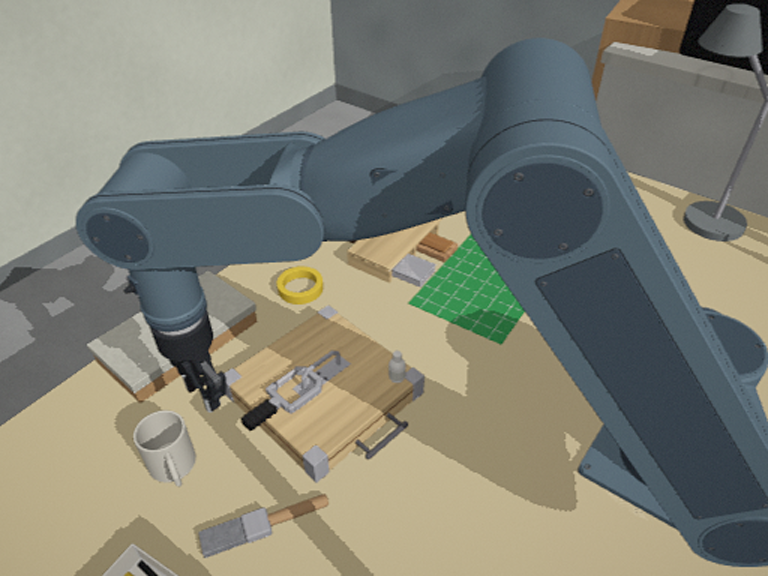

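Run:
```python
from h import *
import pickle
p=pickle.load(open('top6.pkl','rb'))
g=lambda u,v:at(p,(110+u/8,180+v/8),.064)[:2]
n=g(438,205); e=g(48,178); hx=(n-e)/np.linalg.norm(n-e); print(np.linalg.norm(n-e))
hy=np.array([-hx[1],hx[0]])
d=np.array([.5535,.2667])-n
print('leg in hook',50.5+1e3*d@hx,1e3*d@hy)
print(arm.sense()['contact_force'])
arm.close_job()
```

```text
0.14811274508468636
leg in hook 19.739318924296946 -10.471740791061107
[ 0.32270731 -0.39943881  0.95644426]
the job is handed in; nothing more can be done
```

The hook is clipped to the left leg of the eye (case y +40 mm), lying flat on the lid and let go. I handed the job in at about 17 s of the 54 s allowed; the hand-in gives no verdict.

- **Out of the rack:** I pinched the nose bar, drew the hook out and let it go flat on the table. Its tail end was about 57 mm clear of the rack front.
- **Regrasp and clip:** I took it again by the black grip and carried it over the lid. I then slid it about 70 mm so the leg pushed in through the gate, backed off 7 mm, lowered it, released and withdrew.

**Last checks:**
- **Leg in the loop:** it stands at about x 20, y -10 mm in the hook frame, inside the required window. I measured hook length as 148 mm against the true 148.5 mm, so I trust the position.
- **Gate:** it looks shut and straight in the top and side pictures. I did not measure its angle.
- **Gripper:** about 0.2 m above the table and off to the side, with about 1 N of sensor noise and no sign of contact.
- **Other things:** the glue bottle, mug, brush and tape look undisturbed, as do the rack contents in view. The arm hid the jars in that last side picture, but it never moved near them.

**One disagreement:** while the hook was carried, its nose sagged about 10 mm. It also stood 4 to 8 mm farther out than dead reckoning said, so I re-measured after lowering it and before pushing.

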